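Shim the rocking gauge stand

ROBOT

A 6-joint arm with a two-finger parallel gripper is mounted at the origin on the work surface. World frame = base frame: x ahead of the robot, y to its left, z up, the work surface at z = 0. Lengths are in m, angles in rad, forces in N, time in s.
With the tool pointing down it reaches from about 0.325 to 0.775 m from the base axis. Payload 5.5 kg.
Tool frame: the origin (TCP) lies at the very end of the fingers, on their centre line; the grasp point (between the pads) lies 19 mm behind it (env.tcp_to_grasp is the distance from the TCP to the grasp point, in m); y points along the fingers, z is the direction in which the jaws open and shut, and the axes are right-handed (so a half turn about y gives the same grasp; the last joint's range is limited). The gripper opens to 88 mm and grips with 3 to 60 N. Pads are 20 mm wide; open, the fingers measure 115 mm over their backs; the gripper's body (75 mm by 178 mm) begins 61 mm behind the grasp point.
Start: joints at [-1.162, 0.091, 1.231, -0, 1.82, -0.057], TCP at [0.269, -0.536, 0.223] pointing down, gripper open.
Joint ranges: [-2.87, 2.87], [-0.86, 2.18], [0.17, 2.46], [-1.51, 4.65], [0.06, 2.69], [-2.65, 2.65]. Speed limits (rad/s): [2.57, 2.57, 3.01, 3.14, 3.14, 3.14].

INTERFACE

Orientations are given as a unit quaternion [w, x, y, z].
In Python, from workcell import status, viewer, hand_in, env gives the robot as it stands.
- The arm moves only by the tool move_arm, never from a script. Its argument "steps" is one flat list of numbers, 4 for each row, row after row: the shift along the tool's x, y, z in units of 50 mm (1.0 is 50 mm), then the turn about the tool's y in degrees. In form: [dx, dy, dz, twist, dx, dy, dz, twist, ...]. A call has 1 to 12 rows; each row is the pose to reach, as a shift and turn from the pose commanded when the call began, along the tool's axes at that moment; what a row does not reach only later rows make up. A row lasts 1/10 s, in which the tool goes at most 50 mm and 8.59 degrees, less where a joint would pass 70% of its speed; a pose out of reach is approached as far as the arm can. A call with a gripper value outside its range is refused whole. "hand" is the finger opening in mm, from 0 to 87.8, set as the call begins (left out, the last holds). The fingers move at their own pace and stop on an object; "squeeze" is the grip in N (left out, the last holds). Time passes only in rows, so rows that repeat a pose let the fingers close. It gives the time, the measured TCP pose, the force and the opening at its end, in the units of the state.
- status.get_state(): the state, without advancing time (a new reading comes with each control period).
- viewer.read_camera(name): name is "side" or "top" or "wrist"; returns (picture, depth): 480x640x3 uint8, red, green, blue; 480x640 float32, m along the optical axis (not along the pixel's ray), 0 where there is no reading.
- viewer.camera_params(name): a dict with "fovy" (degrees; the focal length in pixels is half the picture's height over the tangent of half this angle, whatever the lens; pixels are square), "cx", "cy" (the principal point, pixels), "R" (3x3) and "t" (3): a world point X has camera coordinates R X + t. Camera axes: x right, y down, z forward; pixel columns grow to the right and rows downward; lengths in m; the calibration is good to about 2 mm. A picture is of the moment at which its call begins: read the wrist's pose just before it. camera_params takes no time and is no camera call; for the wrist camera it gives the pose at the moment of the call.
- hand_in(): hands the job in, once; it reports no verdict.
The state is a dict: "time": time; "q": joint angles; "joint_velocities": joint speeds; "joint_torque": joint torques, N m; "ee_pos": TCP position; "tool_rot": TCP orientation; "wrist_force": force on the tool from outside, world axes, zero at the start; "moment": the same for the moment, N m; "gripper_width": finger opening in m.
Only numpy, scipy, OpenCV 4.12 (cv2) and the standard library are available. Lean on these libraries where they do the work, as an engineer would, in place of code of your own. Each camera call takes 0.05 s, during which the arm holds its last target.

TASK

The gauge stand on the bench rocks because one of its four feet is too short. Push the wooden wedge, thin end first, under the short foot until the stand sits level on its other three feet and cannot rock any more, then leave the wedge there and move clear. Slide the wedge along the bench without lifting it, touch nothing but the wedge, and leave the other things where they are.

Things in the scene. Friction and masses are not known exactly. Their poses are not given: they have to be found in the camera images.
- stand: Stand, cannot slide: grey plate, a foot at each corner, column with dial. Origin on the bench under its centre; +x points from the short foot to the opposite foot. Feet 110 mm from the origin: short at -x, opposite at +x, side feet at -y, +y. Lugs round the feet, 16 mm radius, 28 to 50 mm high; plate top 54 mm. Column 55 mm out on the +x side, 250 mm high; dial over the middle, 105 to 235 mm high.
- rock (a joint): Rocking angle about the line through the side feet: 0 when level, opposite foot down on the bench (hard stop); 0.064 rad when rocked down at the short foot, where it rests at the start on a stud under the plate. About 3 to 6 N weigh on the short foot; driving the wedge takes about 4 to 12 N, rising steeply once level.
- short_foot (a point): Lowest point of the short foot, a dark steel ball end of 12 mm radius. At the start it hangs about 4 mm above the bench; when the stand is level it is 11 mm above the bench.
- wedge: Loose wooden wedge, 0.1 kg, 110 mm long (x), 88 mm wide (y), flat on the bench. Its top slopes straight from 2 mm thick at the thin end (+x) to 22 mm at the upright heel face (-x). Origin mid underside. It starts before the short foot, thin end roughly towards it. The stand is level when the thin end is about 50 mm past the foot's middle; friction keeps it there.
- wedge_toe (a point): Middle of the wedge's thin edge, on its underside.
- wedge_heel (a point): Middle of the wedge's heel face, 11 mm above the underside.
- glue: Bystander: white glue bottle, radius 28 mm, 150 mm high; origin at the centre of its underside.
- tape: Bystander: roll of paper tape lying flat, radius 45 mm, 25 mm high; origin at the centre of its underside.
- offcut: Bystander: dark hardwood block 120 x 45 x 38 mm; origin at the centre of its underside.
- driver: Bystander: screwdriver lying on the bench, about 200 mm long along its x; origin on the bench near its middle.
Things that resemble listed ones, but are neither listed nor needed, are in the scene too. Several things have the shape of the wedge; the one meant has the colours described above.

How it is judged:
By the outcome, as a careful person would: the job done as asked, in the order asked, and still so for the second after the job is handed in, with the robot touching nothing.
It also fails if it takes over 51 s, if anything falls off the work surface, if the arm or the gripper's body presses on something with over 40 N, if the wrist force passes 120 N, or if a joint passes its speed limit or range.

## Working session

There is one attempt and no reset: what is moved stays moved. The work goes in short steps, Python scripts to look and compute and a tool call to move; the robot and the scene stay as the last step left them, time stands still between calls to the robot, and variables do not carry over. Pictures are saved under pics/ and viewed, and the job is handed in when it is done.

Besides the shell and the picture viewer there is one more tool, called after "Emit:" as a command line: name --argument value ..., lists and objects as JSON in quotes. move_arm: Moves the arm, as the interface text tells. Its arguments: {"type":"object","properties":{"steps":{"type":"array"},"hand":{"type":"number"},"squeeze":{"type":"number"}},"required":["steps"]}

```bash
mkdir -p pics; cat > h.py <<'E'
import numpy as np,cv2
from workcell import status, viewer, hand_in, env
def snap(n,f):
    p=viewer.camera_params(n); a,d=viewer.read_camera(n)
    cv2.imwrite(f'pics/{f}.png',a[:,:,::-1]); np.savez(f'{f}.npz',a=a,d=d,R=p['R'],t=p['t'],f=240/np.tan(np.radians(p['fovy'])/2),cx=p['cx'],cy=p['cy'])
def cloud(f):
    z=np.load(f'{f}.npz'); d=z['d']; v,u=np.mgrid[:480,:640]
    P=np.stack([(u-z['cx'])/z['f']*d,(v-z['cy'])/z['f']*d,d],-1)
    W=(P-z['t'])@z['R']; W[d==0]=np.nan
    return z['a'],W
def st():
    s=status.get_state()
    for k in ('time','q','ee_pos','tool_rot','wrist_force','gripper_width'): print(k,np.round(s[k],4))
E
python3 - <<'E'
from h import *
snap('top','top0');snap('side','side0');st()
for n in('top','side'):print(viewer.camera_params(n))
E
```

```text
time 0.1
q [-1.1617  0.0918  1.2317 -0.      1.8198 -0.0567]
ee_pos [ 0.2694 -0.5359  0.2216]
tool_rot [ 0.1631 -0.1633  0.6886 -0.6874]
wrist_force [-0.4147  1.0336 -0.292 ]
gripper_width 0.0883
{'fovy': 47.87819285657815, 'cx': 316.04621711539363, 'cy': 240.35239284015378, 'R': array([[ 0.11750942, -0.99304987,  0.00659446],
       [-0.96767772, -0.11599413, -0.22393123],
       [ 0.2231398 ,  0.01993272, -0.97458264]]), 't': array([-0.11849586,  0.49878496,  1.25432634])}
{'fovy': 47.35060543757384, 'cx': 326.2234495681994, 'cy': 244.42950691898085, 'R': array([[ 0.9743049 , -0.22433545, -0.02008884],
       [-0.14771565, -0.56910517, -0.80888775],
       [ 0.17002953,  0.79107074, -0.58761981]]), 't': array([-0.50487861,  0.06287472,  1.35618594])}
```

View pics/top0.png

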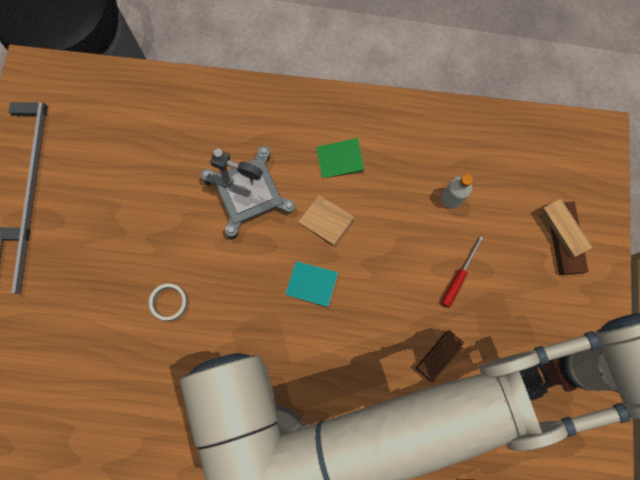

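View pics/side0.png

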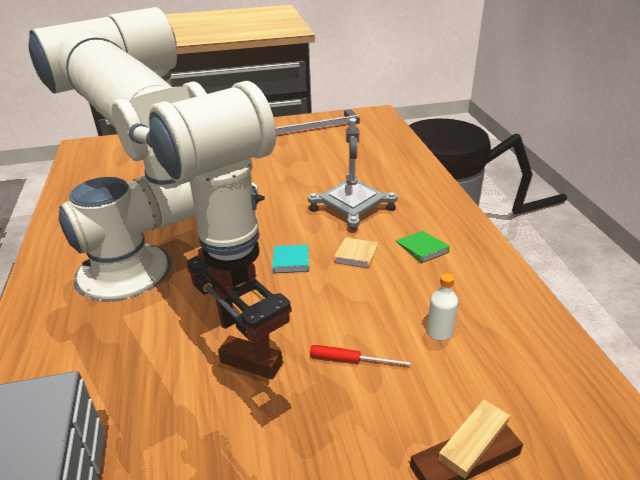

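```bash
python3 - <<'E'
from h import *
a=cv2.imread('pics/top0.png');cv2.imwrite('pics/top0z.png',cv2.resize(a[120:270,190:390],None,fx=4,fy=4,interpolation=cv2.INTER_CUBIC))
b=cv2.imread('pics/side0.png');cv2.imwrite('pics/side0z.png',cv2.resize(b[150:290,270:450],None,fx=4.4,fy=4.2,interpolation=cv2.INTER_CUBIC))
for f,pts in(('top0',[(208,177),(264,154),(288,206),(232,230),(327,220),(265,195),(240,212),(166,302),(455,195),(440,355)]),):
    A,W=cloud(f)
    for u,v in pts: print(u,v,np.round(np.nanmedian(W[v-1:v+2,u-1:u+2].reshape(-1,3),0),4))
# bench fit
A,W=cloud('top0'); z=W[...,2]; m=(abs(z)<.006)&np.isfinite(z); print('bench z',np.nanmedian(z[m]))
cv2.imwrite('pics/hz.png',cv2.resize(np.clip(np.nan_to_num(z[120:270,190:390])*1000*4,0,255).astype('uint8'),None,fx=4,fy=4,interpolation=0))
E
```

```text
208 177 [0.639  0.2281 0.053 ]
264 154 [0.7198 0.0991 0.0451]
288 206 [0.5906 0.021  0.0437]
232 230 [0.5124 0.1486 0.0505]
327 220 [ 0.5748 -0.0791  0.0157]
265 195 [0.6097 0.0809 0.0522]
240 212 [0.5597 0.1361 0.0503]
166 302 [ 3.236e-01  2.917e-01 -2.000e-04]
455 195 [ 0.6513 -0.3778  0.0963]
440 355 [ 0.2736 -0.3796  0.0404]
bench z 0.0010916670202741029
```

View pics/top0z.png

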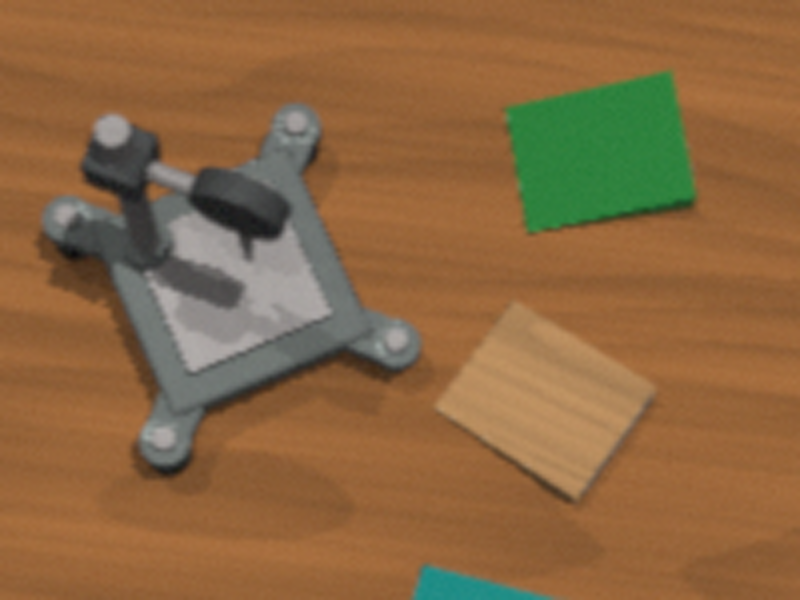

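View pics/side0z.png

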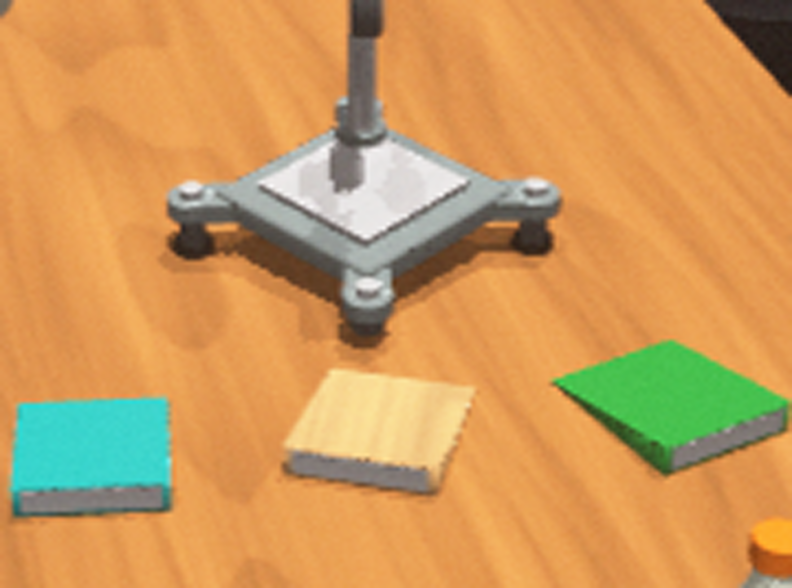

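View pics/hz.png

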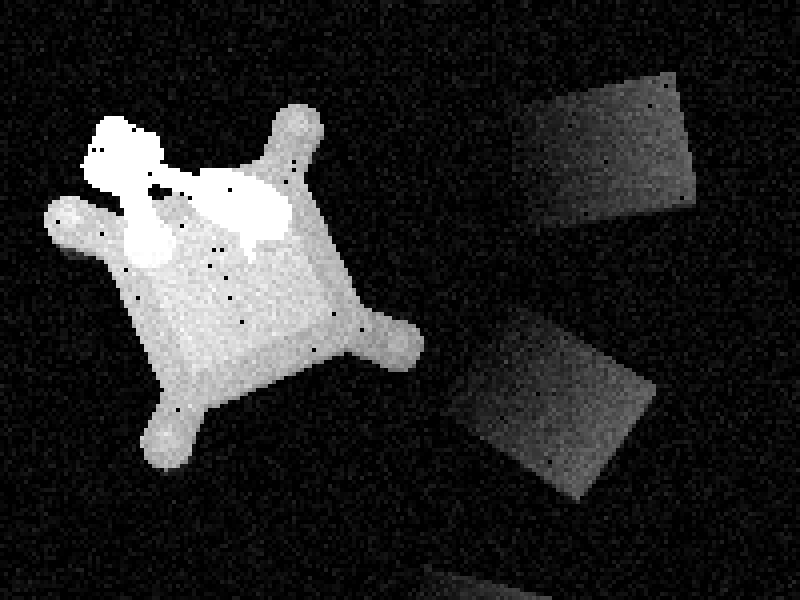

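```bash
cat >> h.py <<'E'
def ray(f,u,v,zp):
    z=np.load(f'{f}.npz'); d=np.array([(u-z['cx'])/z['f'],(v-z['cy'])/z['f'],1.])
    o=-z['R'].T@z['t']; w=z['R'].T@d; return o+w*(zp-o[2])/w[2]
E
python3 - <<'E'
from h import *
g=lambda x,y,z:ray('top0',190+(x+.5)/4-.5,120+(y+.5)/4-.5,z)[:2]
sh=g(395,340,.05);op=g(66,215,.058);s1=g(163,437,.054);s2=g(295,122,.054)
print(sh,op,s1,s2)
c=(s1+s2)/2; ax=op-sh; print('c',c,(sh+op)/2,'len',np.linalg.norm(ax),np.linalg.norm(s1-s2),'yaw',np.degrees(np.arctan2(*ax[::-1])),np.degrees(np.arctan2(*(s2-s1)[::-1])))
T1=g(515,303,.002);T2=g(437,407,.002);H1=g(655,387,.022);H2=g(578,498,.022)
toe=(T1+T2)/2;heel=(H1+H2)/2;print('toe',toe,'heel',heel,np.linalg.norm(toe-heel),np.linalg.norm(T1-T2),np.linalg.norm(H1-H2),'yaw',np.degrees(np.arctan2(*(toe-heel)[::-1])))
for q in (T1,T2,H1,H2):print(q)
from scipy.spatial.transform import Rotation as Ro
s=status.get_state();q=s['tool_rot'];print(Ro.from_quat([q[1],q[2],q[3],q[0]]).as_matrix().round(3))
E
```

```text
[0.59286084 0.02014313] [0.64648177 0.23330701] [0.51363265 0.15236067] [0.72641531 0.10099586]
c [0.62002398 0.12667827] [0.61967131 0.12672507] len 0.21980455211073044 0.21889449986445603 yaw 75.88031359218112 -13.571318617632622
toe [ 0.6033932 -0.0288893] heel [ 0.55156207 -0.12390609] 0.10823426400313732 0.08546239335476542 0.08684504453654521 yaw 61.387777072413485
[ 0.64080713 -0.04953278]
[ 0.56597928 -0.00824582]
[ 0.59003317 -0.14404288]
[ 0.51309097 -0.1037693 ]
[[-0.893 -0.001  0.449]
 [-0.449  0.002 -0.893]
 [-0.    -1.    -0.002]]
```

Emit:
move_arm --hand 50 --steps '[-0.4,0,-0.2,-2,-1.2,0,-0.6,-6,-2,0,-1.1,-10,-2.9,0,-1.6,-14,-3.8,0,-2.1,-18,-4.7,0,-2.55,-22,-5.6,0,-3.05,-26,-6.4,0,-3.5,-29,-7.2,0,-3.9,-32,-7.8,0,-4.25,-34,-8.16,0,-4.43,-34.7,-8.16,0,-4.43,-34.7]'

```text
time: 1.3
ee_pos: [0.5354, -0.1526, 0.2217]
tool_rot: [0.362, -0.362, 0.608, -0.607]
wrist_force: [-0.4, 0.1, 0.5]
gripper_width: 0.0499
```

```bash
python3 - <<'E'
from h import *
snap('wrist','w1');snap('top','top1');st()
E
```

```text
time 1.4
q [-3.4310e-01 -2.5800e-02  1.3511e+00 -5.0000e-04  1.8174e+00  1.5560e-01]
ee_pos [ 0.5343 -0.1549  0.2221]
tool_rot [ 0.3607 -0.3615  0.6081 -0.6078]
wrist_force [-0.6224 -0.2767 -0.5842]
gripper_width 0.0501
```

View pics/w1.png

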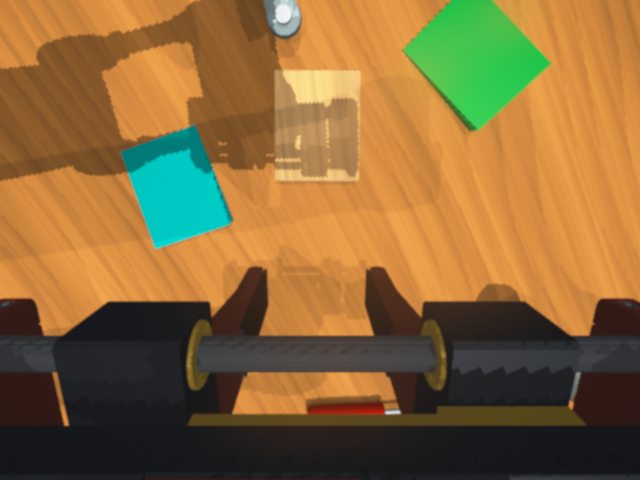

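View pics/top1.png

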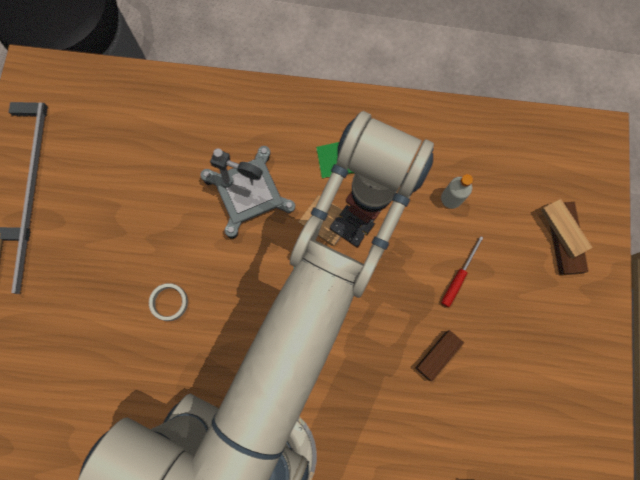

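```bash
python3 - <<'E'
from h import *
H1,H2,T1,T2=[ray('w1',*p)[:2] for p in((275,180.5,.022),(359,181,.022),(275,70,.002),(361,70,.002))]
h=(H1+H2)/2;t=(T1+T2)/2
print(h,t,np.degrees(np.arctan2(*(t-h)[::-1])),np.linalg.norm(t-h),np.linalg.norm(H1-H2)); print(ray('w1',284,14,.05))
A,W=cloud('w1')
# finger tips cloud and driver
m=(A[...,0]>150)&(A[...,1]<60)&(A[...,2]<60);v,u=np.nonzero(m[400:415]);print('driver',np.nanmedian(W[400:415][m[400:415]],0))
E
```

```text
[ 0.55216294 -0.12305474] [ 0.60541057 -0.02644067] 61.13919640433739 0.11031586018248152 0.0881127456252832
[0.59604627 0.01819213 0.05      ]
driver [ 0.45547308 -0.40254053  0.01960962]
```

Emit:
move_arm --steps '[0,0.4,0,0,0,1.2,0,0,0,2,0,0,0,2.8,0,0,0,3.4,0,0,0,3.8,0,0,0,4.1,0,0,0,4.26,0,0,0,4.26,0,0,0,4.26,0,0]'

```text
time: 2.4
ee_pos: [0.5351, -0.1554, 0.0108]
tool_rot: [-0.361, 0.36, -0.608, 0.609]
wrist_force: [-0.3, -0.7, 0.9]
gripper_width: 0.05
```

```bash
python3 - <<'E'
from h import *
snap('side','s2');snap('wrist','w2');st()
b=cv2.imread('pics/s2.png');cv2.imwrite('pics/s2z.png',cv2.resize(b[140:320,230:470],None,fx=3.3,fy=3.3,interpolation=cv2.INTER_CUBIC))
E
```

```text
time 2.5
q [-0.3434  0.0389  1.6627 -0.      1.4374  0.156 ]
ee_pos [ 0.5354 -0.1554  0.0112]
tool_rot [-0.3615  0.3603 -0.6074  0.6088]
wrist_force [-0.477   0.6379 -0.2461]
gripper_width 0.0502
```

View pics/s2z.png

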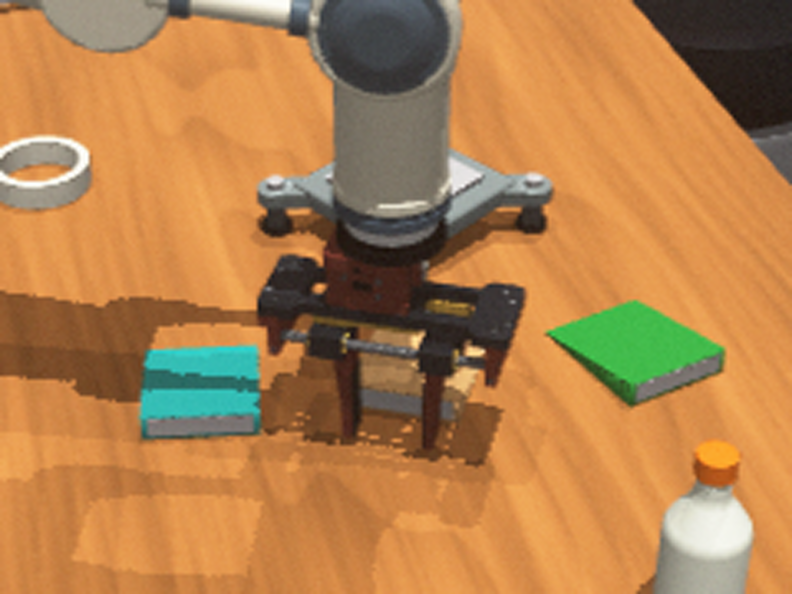

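View pics/w2.png

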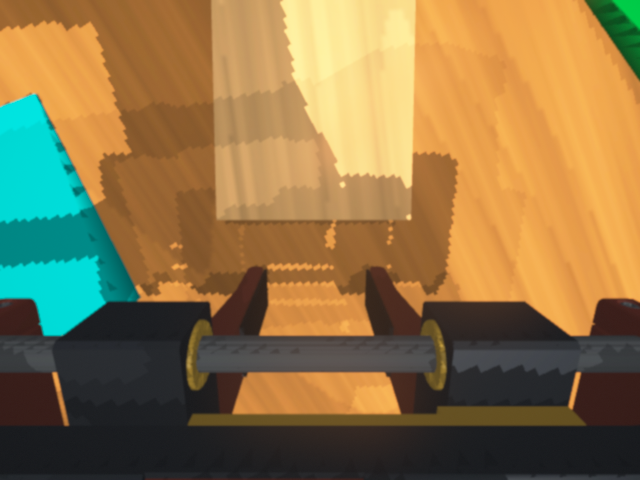

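Emit:
move_arm --steps '[-0.1,0.03,0,0,-0.2,0.06,0,0,-0.3,0.06,0,0,-0.38,0.06,0,0,-0.44,0.06,0,0,-0.48,0.06,0,0,-0.52,0.06,0,0,-0.52,0.06,0,0]'

```text
time: 3.3
ee_pos: [0.5471, -0.132, 0.0066]
tool_rot: [-0.361, 0.361, -0.608, 0.608]
wrist_force: [0.8, -0.3, -0.6]
gripper_width: 0.0499
```

```bash
python3 - <<'E'
from h import *
snap('wrist','w3');st()
E
```

```text
time 3.35
q [-0.2974  0.059   1.6505 -0.      1.4321  0.2019]
ee_pos [ 0.547  -0.1321  0.0066]
tool_rot [ 0.361 -0.361  0.608 -0.608]
wrist_force [ 0.1544 -0.5835 -0.166 ]
gripper_width 0.0502
```

View pics/w3.png

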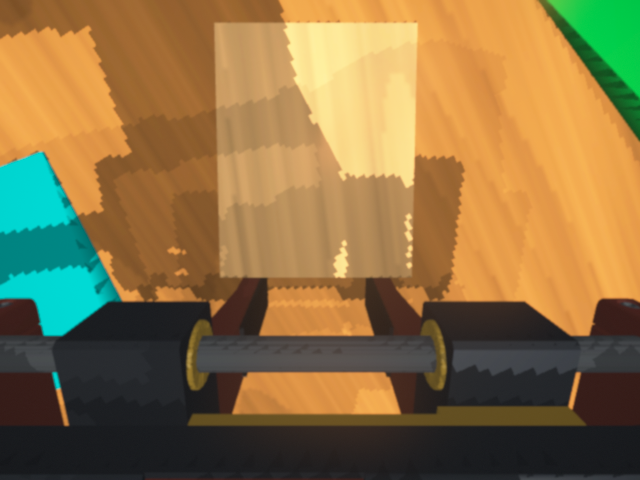

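Emit:
move_arm --steps '[-0.03,0,0,0,-0.09,0,0.04,-2,-0.14,0,0.07,-4,-0.2,0,0.11,-6,-0.26,0,0.14,-8,-0.32,0,0.17,-10,-0.39,0,0.19,-12,-0.45,0,0.22,-14,-0.51,0,0.24,-16,-0.58,0,0.26,-18,-0.64,0,0.28,-20,-0.64,0,0.28,-20]'

```text
time: 4.55
ee_pos: [0.5749, -0.1104, 0.0067]
tool_rot: [0.461, -0.461, 0.536, -0.536]
wrist_force: [0.1, 0.2, -0.3]
gripper_width: 0.0497
```

```bash
python3 - <<'E'
from h import *
snap('wrist','w4');snap('side','s4');st()
b=cv2.imread('pics/s4.png');cv2.imwrite('pics/s4z.png',cv2.resize(b[140:320,230:470],None,fx=3.3,fy=3.3,interpolation=cv2.INTER_CUBIC))
E
```

```text
time 4.65
q [-2.4830e-01  1.1800e-01  1.5880e+00  2.0000e-04  1.4358e+00 -9.7800e-02]
ee_pos [ 0.5746 -0.1105  0.0066]
tool_rot [ 0.461  -0.4609  0.5363 -0.5361]
wrist_force [-0.5698 -0.7715  0.8255]
gripper_width 0.05
```

View pics/w4.png

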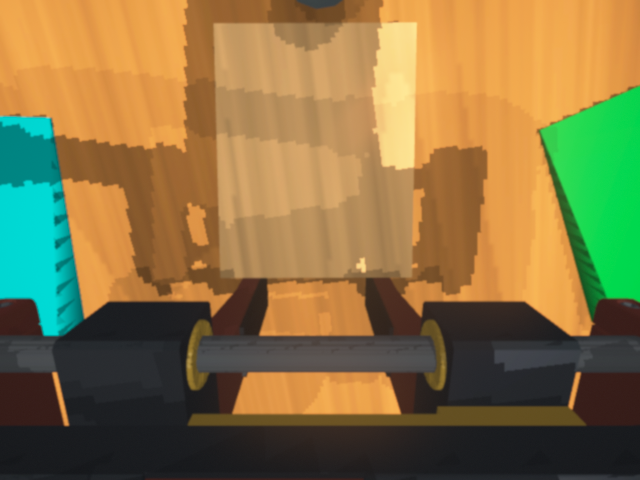

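View pics/s4z.png

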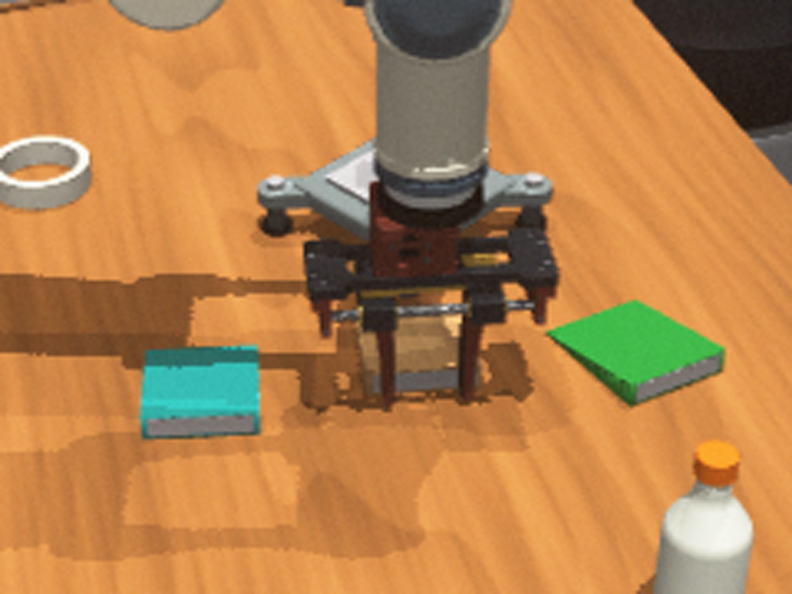

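Emit:
move_arm --steps '[-0.06,0,0,0,-0.14,0,0,0,-0.22,0,0,0,-0.3,0,0,0,-0.38,0,0,0,-0.46,0,0,0,-0.54,0,0,0,-0.62,0,0,0,-0.7,0,0,0,-0.76,0,0,0,-0.8,0,0,0]'

```text
time: 5.75
ee_pos: [0.5803, -0.0737, 0.0067]
tool_rot: [-0.459, 0.462, -0.535, 0.538]
wrist_force: [-1.1, -10.1, 0.0]
gripper_width: 0.0504
```

```bash
python3 - <<'E'
from h import *
snap('wrist','w5');snap('side','s5');snap('top','t5');st()
p=viewer.camera_params('wrist');print(-p['R'].T@p['t'])
b=cv2.imread('pics/s5.png');cv2.imwrite('pics/s5z.png',cv2.resize(b[110:290,270:450],None,fx=3.3,fy=3.3,interpolation=cv2.INTER_CUBIC))
E
```

```text
time 5.9
q [-0.1813  0.1173  1.5886 -0.0035  1.4355 -0.0295]
ee_pos [ 0.5803 -0.073   0.0066]
tool_rot [-0.4598  0.4617 -0.5356  0.5372]
wrist_force [-0.7214 -7.5401  0.2996]
gripper_width 0.0501
[ 0.59128096 -0.00315139  0.16759033]
```

View pics/w5.png

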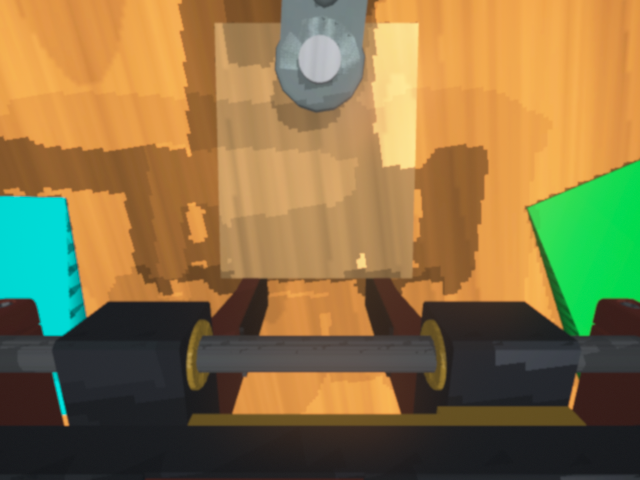

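View pics/s5z.png

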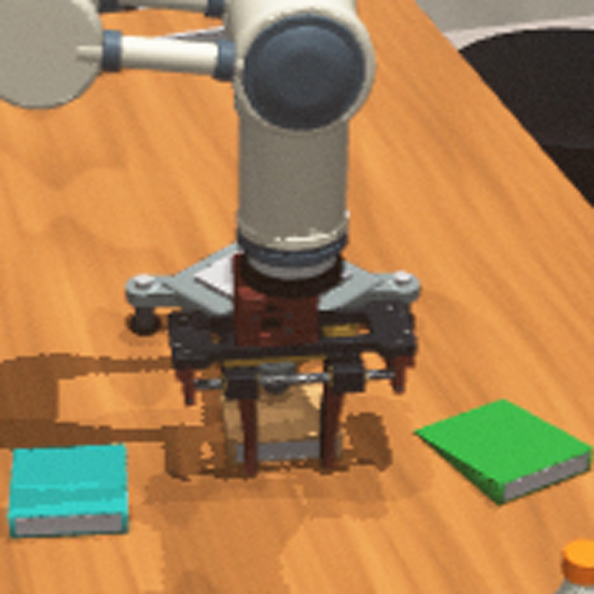

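View pics/t5.png

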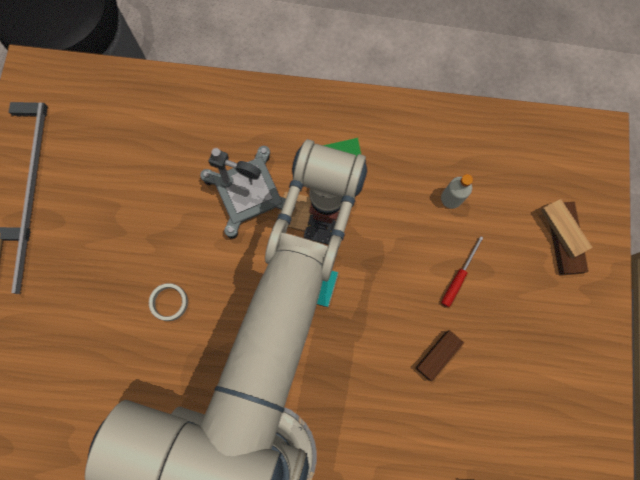

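Emit:
move_arm --steps '[-0.04,0,0,0,-0.09,0,0,0,-0.14,0,0,0,-0.19,0,0,0,-0.24,0,0,0,-0.29,0,0,0,-0.33,0,0,0,-0.36,0,0,0,-0.36,0,0,0]'

```text
time: 6.8
ee_pos: [0.5831, -0.0553, 0.0066]
tool_rot: [-0.46, 0.462, -0.536, 0.537]
wrist_force: [-1.3, -7.8, 0.2]
gripper_width: 0.0501
```

```bash
python3 - <<'E'
from h import *
snap('wrist','w6');st()
E
```

```text
time 6.85
q [-1.5050e-01  1.1930e-01  1.5864e+00 -3.6000e-03  1.4358e+00  1.3000e-03]
ee_pos [ 0.5831 -0.0553  0.0066]
tool_rot [-0.4598  0.4617 -0.5355  0.5372]
wrist_force [-0.3672 -6.4557  0.4552]
gripper_width 0.0501
```

View pics/w6.png

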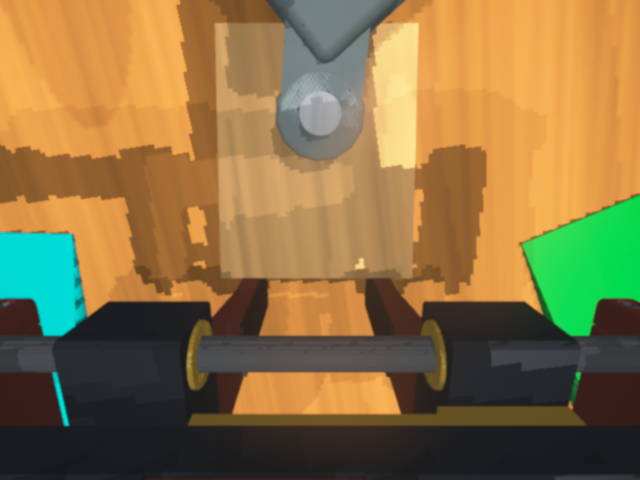

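Emit:
move_arm --steps '[-0.02,0,0,0,-0.04,0,0,0,-0.06,0,0,0,-0.06,0,0,0]'

```text
time: 7.25
ee_pos: [0.5835, -0.0525, 0.0067]
tool_rot: [-0.46, 0.462, -0.535, 0.537]
wrist_force: [-0.9, -7.7, -0.6]
gripper_width: 0.0501
```

Emit:
move_arm --steps '[-0.02,0,0,0,-0.04,0,0,0,-0.04,0,0,0]'

```text
time: 7.55
ee_pos: [0.5838, -0.0505, 0.0066]
tool_rot: [-0.46, 0.462, -0.536, 0.537]
wrist_force: [-0.9, -7.7, -0.3]
gripper_width: 0.0497
```

Travel 60.4 mm, force still flat, so not yet level. Continue in small steps.

Emit:
move_arm --steps '[-0.01,0,0,0,-0.02,0,0,0,-0.03,0,0,0,-0.03,0,0,0]'

```text
time: 7.95
ee_pos: [0.584, -0.0492, 0.0067]
tool_rot: [-0.46, 0.462, -0.535, 0.537]
wrist_force: [-1.3, -8.4, 0.4]
gripper_width: 0.0505
```

Emit:
move_arm --steps '[-0.01,0,0,0,-0.02,0,0,0,-0.03,0,0,0,-0.03,0,0,0]'

```text
time: 8.35
ee_pos: [0.5842, -0.0476, 0.0067]
tool_rot: [-0.46, 0.462, -0.535, 0.537]
wrist_force: [-2.6, -8.7, -0.4]
gripper_width: 0.05
```

```bash
python3 - <<'E'
from h import *
snap('top','t7');st()
for f in('top0','t7'):
    A,W=cloud(f)
    for (u,v) in((208,177),(264,154),(232,230)):
        print(f,u,v,np.nanmedian(W[v-2:v+3,u-2:u+3,2]).round(4))
    # plate plane in visible area
    P=W[160:240,205:275].reshape(-1,3);P=P[(P[:,2]>.045)&(P[:,2]<.062)]
    x=(P[:,:2]-[.62,.127])@np.array([[.2385,-.9711],[.9711,.2385]])
    P,x=[q[(abs(x)<.05).all(1)] for q in(P,x)]
    c=np.linalg.lstsq(np.c_[x,np.ones(len(x))],P[:,2],rcond=None)[0];print('plane slope along +x, +y, z0',c,len(x))
E
```

```text
time 8.4
q [-0.1371  0.1207  1.585  -0.004   1.436   0.0149]
ee_pos [ 0.5842 -0.0476  0.0066]
tool_rot [-0.4597  0.4618 -0.5355  0.5373]
wrist_force [-1.5264 -6.1491 -0.7156]
gripper_width 0.0496
top0 208 177 0.053
top0 264 154 0.0455
top0 232 230 0.0502
plane slope along +x, +y, z0 [ 0.04687606 -0.00595176  0.05406309] 1232
t7 208 177 0.0462
t7 264 154 0.0466
t7 232 230 0.0463
plane slope along +x, +y, z0 [ 0.02127558 -0.0146984   0.05410215] 1312
```

Emit:
move_arm --steps '[-0.01,0,0,0,-0.02,0,0,0,-0.02,0,0,0]'

```text
time: 8.7
ee_pos: [0.5844, -0.0466, 0.0067]
tool_rot: [-0.46, 0.462, -0.535, 0.537]
wrist_force: [-0.6, -8.6, -0.6]
gripper_width: 0.0503
```

Emit:
move_arm --steps '[-0.01,0,0,0,-0.02,0,0,0,-0.02,0,0,0]'

```text
time: 9.0
ee_pos: [0.5845, -0.0456, 0.0066]
tool_rot: [-0.46, 0.462, -0.535, 0.537]
wrist_force: [-1.3, -7.2, 1.2]
gripper_width: 0.05
```

```bash
python3 - <<'E'
from h import *
snap('top','t8');snap('wrist','w8');st()
def pl(f):
    A,W=cloud(f)
    x=(W[...,:2]-[.62,.127])@np.array([[.2385,-.9711],[.9711,.2385]])
    for n,c in(('opp',(.11,0)),('+y',(0,.11)),('-y',(0,-.11)),('short',(-.11,0))):
        m=(np.hypot(*(x-c).transpose(2,0,1))<.012)&(W[...,2]>.035)&(W[...,2]<.065); print(f,n,m.sum(),np.mean(W[...,2][m]).round(4),(np.std(W[...,2][m])/m.sum()**.5).round(4))
    m=(x[...,0]>-.065)&(x[...,0]<-.0)&(abs(x[...,1])<.05)&(W[...,2]>.035)&(W[...,2]<.065);
    c=np.linalg.lstsq(np.c_[x[m],np.ones(m.sum())],W[...,2][m],rcond=None)[0];print(c.round(4),m.sum())
for f in('top0','t5','t7','t8','w8'):pl(f)
E
```

```text
time 9.1
q [-0.1336  0.1211  1.5845 -0.0039  1.4361  0.0184]
ee_pos [ 0.5845 -0.0456  0.0066]
tool_rot [-0.4597  0.4618 -0.5355  0.5373]
wrist_force [-1.1051 -6.9227  0.4074]
gripper_width 0.0501
top0 opp 71 0.0547 0.0005
top0 +y 69 0.0476 0.0004
top0 -y 63 0.0472 0.0005
top0 short 65 0.0406 0.0004
[ 0.1595 -0.0126  0.0564] 911
t5 opp 72 0.0528 0.0005
t5 +y 72 0.0474 0.0005
t5 -y 63 0.0474 0.0005
t5 short 0 nan nan
[ 0.1535 -0.0163  0.0566] 921
t7 opp 71 0.0475 0.0005
t7 +y 75 0.0468 0.0004
t7 -y 65 0.0473 0.0005
t7 short 71 0.0472 0.0005
[ 0.11   -0.0184  0.0561] 953
t8 opp 66 0.0472 0.0004
t8 +y 74 0.0476 0.0004
t8 -y 64 0.0477 0.0005
t8 short 74 0.0471 0.0005
[ 0.1132 -0.0185  0.0563] 959
w8 opp 0 nan nan
w8 +y 0 nan nan
w8 -y 0 nan nan
w8 short 3456 0.0455 0.0001
[-0.5746 -0.0148  0.0098] 1824
  return _methods._mean(a, axis=axis, dtype=dtype,
  ret = ret.dtype.type(ret / rcount)
  ret = _var(a, axis=axis, dtype=dtype, out=out, ddof=ddof,
  arrmean = um.true_divide(arrmean, div, out=arrmean,
  ret = ret.dtype.type(ret / rcount)
```

View pics/w8.png

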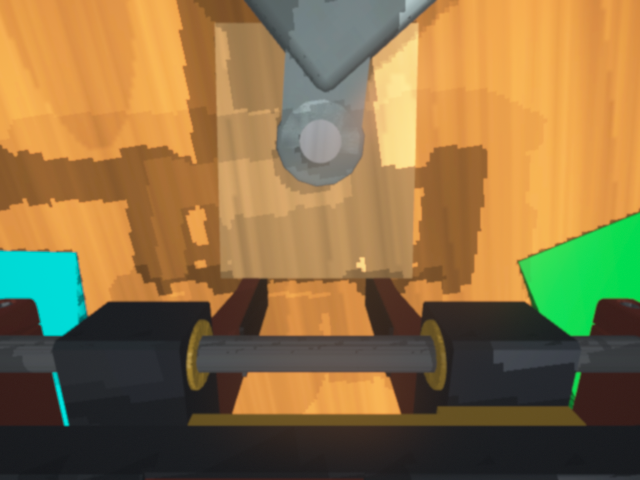

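Emit:
move_arm --steps '[-0.01,0,0,0,-0.02,0,0,0,-0.02,0,0,0]'

```text
time: 9.4
ee_pos: [0.5846, -0.0451, 0.0067]
tool_rot: [-0.459, 0.462, -0.535, 0.538]
wrist_force: [-1.1, -8.1, -0.1]
gripper_width: 0.0501
```

Emit:
move_arm --steps '[-0.01,0,0,0,-0.02,0,0,0,-0.02,0,0,0]'

```text
time: 9.7
ee_pos: [0.5846, -0.0449, 0.0067]
tool_rot: [-0.459, 0.462, -0.535, 0.538]
wrist_force: [-1.7, -11.2, 0.2]
gripper_width: 0.0502
```

Emit:
move_arm --steps '[-0.01,0,0,0,-0.02,0,0,0,-0.02,0,0,0]'

```text
time: 10.0
ee_pos: [0.5846, -0.0446, 0.0067]
tool_rot: [-0.459, 0.463, -0.535, 0.538]
wrist_force: [-1.9, -13.9, 0.4]
gripper_width: 0.0498
```

Emit:
move_arm --steps '[-0.01,0,0,0,-0.02,0,0,0,-0.02,0,0,0]'

```text
time: 10.3
ee_pos: [0.5847, -0.0444, 0.0067]
tool_rot: [-0.458, 0.463, -0.535, 0.539]
wrist_force: [-2.6, -16.6, 0.2]
gripper_width: 0.0498
```

Emit:
move_arm --steps '[0.05,0,0,0,0.15,0,0,0,0.3,0,0,0,0.5,0,0,0,0.7,0,0,0,0.9,0,0,0,1,0,0,0,1,0,0,0,1,0,0,0]'

```text
time: 11.2
ee_pos: [0.5779, -0.089, 0.0066]
tool_rot: [0.461, -0.461, 0.536, -0.536]
wrist_force: [-0.1, 0.2, -0.6]
gripper_width: 0.0498
```

Emit:
move_arm --steps '[0.1,-0.3,0,0,0.3,-1,0,0,0.6,-1.8,0,0,1,-2.6,0,0,1.5,-3.4,0,0,2,-4,0,0,2.5,-4.4,0,0,2.8,-4.6,0,0,3,-4.7,0,0,3,-4.7,0,0]'

```text
time: 12.2
ee_pos: [0.5554, -0.2383, 0.2429]
tool_rot: [-0.461, 0.461, -0.536, 0.537]
wrist_force: [-0.2, 0.0, -0.7]
gripper_width: 0.0501
```

```bash
python3 - <<'E'
from h import *
snap('top','t9');snap('side','s9');st()
b=cv2.imread('pics/s9.png');cv2.imwrite('pics/s9z.png',cv2.resize(b[110:290,270:450],None,fx=3.3,fy=3.3,interpolation=cv2.INTER_CUBIC))
A,W=cloud('t9')
x=(W[...,:2]-[.62,.127])@np.array([[.2385,-.9711],[.9711,.2385]])
for n,c in(('opp',(.11,0)),('+y',(0,.11)),('-y',(0,-.11)),('short',(-.11,0))):
    m=(np.hypot(*(x-c).transpose(2,0,1))<.012)&(W[...,2]>.035)&(W[...,2]<.065); print(n,m.sum(),np.mean(W[...,2][m]).round(4))
E
```

```text
time 12.3
q [-4.5950e-01  1.0690e-01  1.1811e+00  4.0000e-04  1.8546e+00 -3.0940e-01]
ee_pos [ 0.5554 -0.2367  0.2411]
tool_rot [ 0.4611 -0.4611  0.5364 -0.5357]
wrist_force [ 0.0881 -0.1271 -0.2436]
gripper_width 0.0501
opp 70 0.0472
+y 74 0.0474
-y 68 0.0471
short 73 0.0471
```

View pics/t9.png

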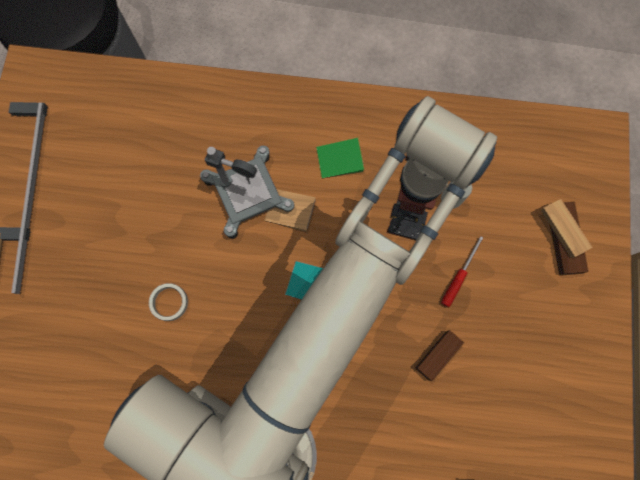

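View pics/s9z.png

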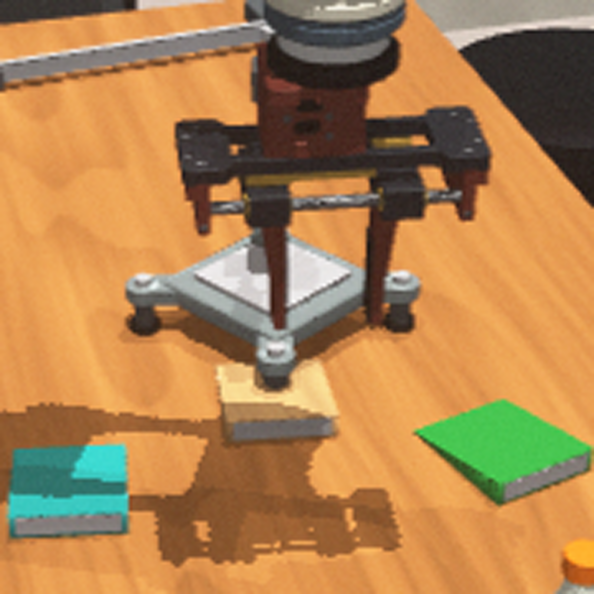

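```bash
python3 -c "
from h import *
print(hand_in())"
```

```text
the job is handed in; nothing more can be done
None
```

The wooden wedge is under the short foot, the stand sits level, and the arm is clear. I handed the job in at about 12.3 s.

- **Push:** I pushed the wedge along the bench with two fingertips on its heel. It turned about 20° in a gentle arc to line up with the foot, then went straight in under it. It ended about 5° off the stand's own axis, with the foot near the middle of its width.
- **Force:** The push stayed at about 8 to 10 N until the stand was level. It then rose to about 17 N while the wedge barely moved, and I stopped there. That is above the 4 to 12 N given for driving the wedge, which I took as the sign that it was seated.
- **Level check:** After I backed off and lifted clear, the four lug tops measured 47.1 to 47.4 mm high. At the start the short side read about 41 mm and the opposite side about 55 mm.
- **Other things:** The last pictures show the tape, offcut, driver and coloured wedges where they were. The glue bottle is mostly behind the arm in the last top picture, but the fingers never went near it.
- **Disagreement:** A separate plane fit to the stand's plate gave a tilt that did not match the lug heights. I put this down to other parts of the stand getting into the fit and relied on the lugs.

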